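# Wedge the rocking tube warmer

## Task

The white tube warmer rocks on the bench because its foot nearest the wooden wedge is too short. Without grasping or lifting anything, push the wedge, thin end first, flat along the bench and in under that short foot until the warmer stands level and no longer rocks when you press on that corner, testing by touch and without shoving the warmer out of its place or disturbing the mouse, the bottle and the carton. Finish while still pressing down firmly (about 10 N) with the fingertips on top of the warmer over the wedged foot: the program ends with that press held.

Things in the scene. Friction and masses are not known exactly. Their poses are not given: they have to be found in the camera images.
- warmer: loose white instrument, 1.8-2.7 kg: housing 200 (x) x 240 (y) mm, underside 22 and flat top 106 mm above the bench, with an aluminium block with tubes on top (x -5 to 85, y -90 to 10 mm, up to 156 mm). Four square 20 mm black feet at x +-80, y +-95 mm, three of them 22 mm high. Origin: footprint centre at bench level, z up. Level at the start
- warmer_foot (a point): where the short foot (x -80, y +95 mm on the warmer) joins the underside, 22 mm above the bench. Its sole hangs 6 to 11 mm above the bench (varies, not given). The warmer stays level until 2 to 4 N press on this corner; it then dips by the gap, tilting 3 to 6 degrees, and comes back when let go
- warmer_corner (a point): point on the housing's flat top straight above the short foot's centre, 106 mm above the bench when level; 20 mm from the housing's -x side, 25 mm from its +y side
- wedge: loose wooden wedge, 60 g, flat on the bench, 140 long (x) x 50 wide (y) mm; 2.5 mm thick at the thin end (+x) rising evenly to 23 mm at the upright back (-x). Origin: centre of underside. Starts off the warmer's +y side, thin end towards the short foot within 20 degrees. Slides with 0.5 N; seated, the thin end is 24 to 58 mm past the sole's outer edge; friction holds it
- mouse: black computer mouse 104 x 60 x 34 mm, loose, bystander; origin under its centre
- bottle: white plastic bottle, 52 mm diameter, 100 mm high, loose, bystander; origin under its centre
- carton: cardboard carton 75 x 110 x 55 mm, loose, bystander; origin under its centre
Mind the look-alikes: they are no part of the job. Of the things shaped like the wedge, the wooden one is meant.

How it is judged:
By the outcome, as a careful person would: the job done as asked, in the order asked, and still so for the second after the job is handed in, while the arm keeps its last pose, push and grip.
It also fails if it takes over 48 s, if anything falls off the work surface, if the arm or the gripper's body presses on something with over 40 N, if the wrist force passes 120 N, or if a joint passes its speed limit or range.

## Robot

A 7-joint arm with a two-finger parallel gripper is mounted at the origin on the work surface. World frame = base frame: x ahead of the robot, y to its left, z up, the work surface at z = 0. Lengths are in m, angles in rad, forces in N, time in s.
With the tool pointing down it reaches from about 0.425 to 0.925 m from the base axis. Payload 6.8 kg.
Tool frame: the origin (TCP) lies midway between the tips of the shut fingers; the grasp point (between the pads) lies 19 mm behind it; z points along the fingers, y is the direction in which the jaws open and shut (so a half turn about z gives the same grasp; the last joint's range is limited). The gripper opens to 85 mm and grips with 20 to 120 N. Pads are 22 mm wide; open, the fingers measure 114 mm over their backs; the gripper's body (76 mm by 85 mm) begins 54 mm behind the grasp point. The pads swing forward as they close: fully open they stand 13 mm farther back than shut.
Start: joints at [1.165, 0.477, 0.022, 1.555, -0.011, 1.109, -0.083], TCP at [0.198, -0.645, 0.231] pointing down, gripper open.
Joint ranges: [-2.96, 2.96], [-0.34, 2.1], [-1.41, 1.46], [0.24, 2.44], [-1.37, 4.51], [0.17, 1.92], [-2.96, 2.96]. Speed limits (rad/s): [2.39, 2.39, 3.14, 3.14, 3.14, 3.14, 3.14].

## Interface

Orientations are given as a rotation vector (axis times angle).
In Python, from bench import r gives the robot as it stands. The module is installed in compiled form; this text tells all that it offers.
- The arm moves only by the tool apply_moves, never from a script. Its argument "plan" is a list that holds one entry, the list of rows, each a list of 7 numbers: the turn, a rotation vector about the tool's x, y, z scaled (see below), then the shift along the tool's x, y, z scaled (see below), then the closure, from -1 (fully open) to 1 (shut). In form: [[[wx, wy, wz, tx, ty, tz, grip], ...]]. A call has 1 to 12 rows; each row is the pose to reach, as a shift and turn from the pose commanded when the call began, along the tool's axes at that moment, turning the shorter way round; what a row does not reach only later rows make up. The controller multiplies each number of a shift by 0.4 m and each number of a turn by 180 degrees. A row lasts 1/12 s, in which the tool goes at most 41.7 mm and 7.16 degrees, less where a joint would pass 70% of its speed; a pose out of reach is approached as far as the arm can. A call with a number of a shift or a turn outside -1 to 1 is refused whole. A call with a gripper value outside its range is refused whole. The fingers move at their own pace and stop on an object; "force" is the grip in N (left out, the last holds). Time passes only in rows, so rows that repeat a pose let the fingers close. It gives the time, the measured TCP pose, the force and the opening at its end, in the units of the state.
- r.get_obs(): the state, without advancing time (a new reading comes with each control period).
- r.grab_frame(name): name is "scene" or "side" or "wrist"; returns a dict with "pixels" (480x640x3 uint8, blue, green, red), "fx", "fy", "cx", "cy" (pixels), "pose" (4x4, takes a point from camera to world coordinates). Camera axes: x right, y up, looking along -z (the intrinsics and any distortion apply to the point x, -y, -z); pixel columns grow to the right and rows downward; lengths in m; the calibration is good to about 2 mm. A picture is of the moment at which its call begins. There is no depth.
- r.hand_in(): hands the job in, once; it reports no verdict.
The state is a dict: "clock": time; "joints": joint angles; "qvel": joint speeds; "tau": joint torques, N m; "tcp_pos": TCP position; "orientation": TCP orientation; "contact_force": force on the tool from outside, world axes, zero at the start; "moment": the same for the moment, N m; "grip_width": finger opening in m.
Only numpy, scipy, OpenCV 4.12 (cv2) and the standard library are available. Lean on these libraries where they do the work, as an engineer would, in place of code of your own. Each camera call takes 0.05 s, during which the arm holds its last target. There are 200 camera calls.

## Working session

There is one attempt and no reset: what is moved stays moved. The work goes in short steps, Python scripts to look and compute and a tool call to move; the robot and the scene stay as the last step left them, time stands still between calls to the robot, and variables do not carry over. Pictures are saved under pics/ and viewed, on a budget of 10 in all, crops included, one or two more only if the job needs it, and the job is handed in when it is done.

Besides the shell and the picture viewer there is one more tool, called after "Emit:" as name(argument=value, ...) on one line, values as JSON. apply_moves: Moves the arm, as the interface text tells. Its arguments: {"type":"object","properties":{"plan":{"type":"array","items":{"type":"array","items":{"type":"array","items":{"type":"number","minimum":-1,"maximum":1}}}},"force":{"type":"number"}},"required":["plan"]}

```bash
mkdir -p pics; python3 - <<'E'
from bench import r
import cv2,numpy as np,pickle
print(r.get_obs())
d={}
for n in ("scene","side"):
    f=r.grab_frame(n); d[n]=f; cv2.imwrite(f"pics/{n}0.png",f["pixels"]); print(n,{k:v for k,v in f.items() if k!="pixels"})
pickle.dump(d,open("f0.pkl","wb"))
E
```

```text
{'clock': 0.0, 'joints': array([ 1.16489624,  0.47783047,  0.02232775,  1.55649798, -0.01150274,
        1.10926585, -0.08312019]), 'qvel': array([ 0.00098591,  0.00326971, -0.00168836, -0.00027485,  0.00203837,
        0.00094393,  0.00080087]), 'tau': array([ 6.71536854e-04, -5.96447217e+01,  1.60786673e+00, -2.81190258e+01,
        1.24000042e-02,  9.44174419e-03,  3.43869083e-06]), 'tcp_pos': array([ 0.19787033, -0.64470979,  0.23028547]), 'orientation': array([-3.10501969e+00, -4.65801459e-01,  6.41577445e-04]), 'contact_force': array([-0.03940816,  0.2794327 ,  0.04071618]), 'moment': array([ 0.02100728,  0.06496348, -0.04108926]), 'grip_width': 0.08536924676541569}
scene {'fx': 621.2004644808404, 'fy': 621.2004644808404, 'cx': 330.56759813988924, 'cy': 235.82014669788538, 'pose': array([[-0.76974847, -0.53011228,  0.35562376,  1.11915141],
       [ 0.63834277, -0.64133075,  0.42569164,  0.55795893],
       [ 0.00240809,  0.55468535,  0.83205671,  1.28927988],
       [ 0.        ,  0.        ,  0.        ,  1.        ]])}
side {'fx': 548.7041353356043, 'fy': 548.7041353356043, 'cx': 326.55919084500874, 'cy': 240.0458377846509, 'pose': array([[-0.74730238,  0.41827453, -0.51631926, -0.03607745],
       [-0.66424325, -0.44931581,  0.59740791,  0.6670849 ],
       [ 0.01789011,  0.78940593,  0.6136108 ,  0.85272773],
       [ 0.        ,  0.        ,  0.        ,  1.        ]])}
```

View pics/scene0.png

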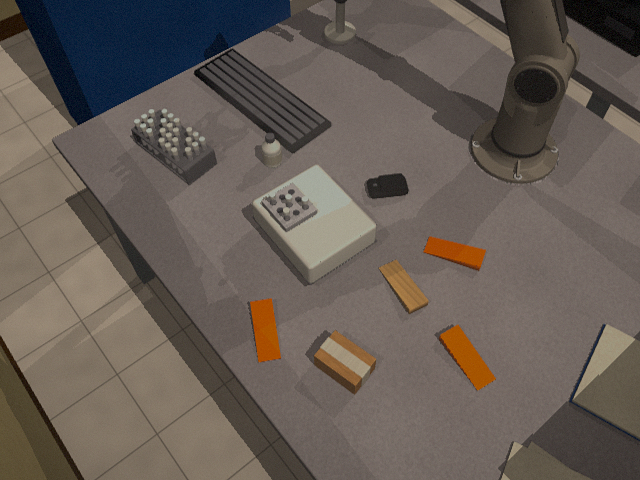

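View pics/side0.png

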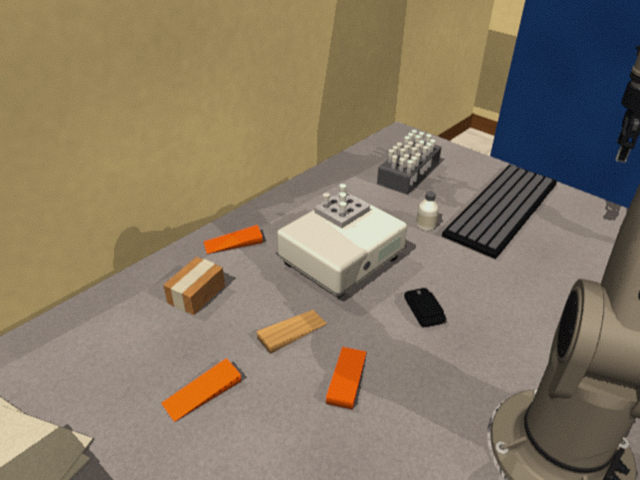

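The scene view shows the white warmer at about (314,222), its block at (289,205). The wooden wedge is at (404,286), with its thin end up-left at about (388,264). The mouse is at (387,186), the bottle at (272,150), the carton at (345,360), and there are three orange decoys. The side view agrees: wedge (291,330), warmer (340,240). Next I'll fit silhouettes in both views.

```bash
cat > h.py <<'E'
import cv2,numpy as np
from scipy.optimize import minimize
def proj(f,P):
    T=np.linalg.inv(f["pose"]); c=np.asarray(P)@T[:3,:3].T+T[:3,3]
    return np.c_[f["cx"]+f["fx"]*c[:,0]/-c[:,2], f["cy"]+f["fy"]*c[:,1]/c[:,2]]
def place(P,p):
    c,s=np.cos(p[2]),np.sin(p[2]); P=np.asarray(P,float)
    return P@np.array([[c,s,0],[-s,c,0],[0,0,1]])+[p[0],p[1],0]
def box(x0,x1,y0,y1,z0,z1): return [(x,y,z) for x in(x0,x1) for y in(y0,y1) for z in(z0,z1)]
def ground(f,u,v,z=0):
    d=f["pose"][:3,:3]@[(u-f["cx"])/f["fx"],-(v-f["cy"])/f["fy"],-1]; o=f["pose"][:3,3]
    return o+d*(z-o[2])/d[2]
HOUS=box(-.1,.1,-.12,.12,.022,.106); BLOCK=box(-.005,.085,-.09,.01,.106,.156)
WEDGE=[(x,y,z) for y in(-.025,.025) for x,z in((.07,0),(.07,.0025),(-.07,0),(-.07,.023))]
MOUSE=box(-.052,.052,-.03,.03,0,.03); S=4
def hull(f,P,p):
    m=np.zeros((480*S,640*S),np.uint8)
    h=cv2.convexHull(((proj(f,place(P,p))+.5)*S).astype(np.float32)).astype(np.int32)
    cv2.fillConvexPoly(m,h,1); return cv2.resize(m.astype(np.float32),(640,480),interpolation=cv2.INTER_AREA)
def comp(m,uv):
    m=cv2.morphologyEx(m.astype(np.uint8),cv2.MORPH_CLOSE,np.ones((3,3)))
    n,l=cv2.connectedComponents(m); k=l[max(0,uv[1]-4):uv[1]+5,uv[0]-4:uv[0]+5]; k=k[k>0]
    return (l==np.bincount(k).argmax()).astype(np.float32)
def masks(f,wood_uv,warm_uv):
    hsv=cv2.cvtColor(f["pixels"],cv2.COLOR_BGR2HSV).astype(int); H,Sa,V=hsv[...,0],hsv[...,1],hsv[...,2]
    return comp((H<26)&(H>8)&(Sa>75)&(V>60),wood_uv) if wood_uv else None, comp((Sa<60)&(V>130),warm_uv) if warm_uv else None
def fit(fs,ms,P,p0,ign=None,pr=False):
    def cost(p):
        c=0
        for f,m in zip(fs,ms):
            w=1-hull(f,ign,p) if ign is not None else 1
            h=hull(f,P,p); c+=(np.abs(h-m)*w).sum()/m.sum()
        return c/len(fs)
    best=None; p=np.array(p0,float)
    for st in (.03,.008,.003):
        r=minimize(cost,p,method="Nelder-Mead",options=dict(initial_simplex=np.vstack([p,p+[st,0,0],p+[0,st,0],p+[0,0,st*6]]),xatol=1e-4,fatol=1e-5,maxiter=120)); p=r.x
    return p,r.fun
E
python3 - <<'E'
import pickle; from h import *
d=pickle.load(open("f0.pkl","rb")); a,b=d["scene"],d["side"]
for f,l in((a,[(404,286),(314,222),(387,186),(272,160),(345,365),(388,264),(420,306)]),(b,[(291,330),(340,240),(424,307),(428,225),(195,290)])):
    print([np.round(ground(f,*q),3)[:2].tolist() for q in l])
ma,Ma=masks(a,(404,286),(340,210)); mb,Mb=masks(b,(291,330),(330,250))
print(ma.sum(),mb.sum(),Ma.sum(),Mb.sum())
w0=ground(a,404,286); t=ground(a,388,264)-ground(a,420,306)
wd=fit([a,b],[ma,mb],WEDGE,[w0[0],w0[1],np.arctan2(t[1],t[0])]); print("wedge",wd)
g=ground(a,314,222,.06)
for y0 in (wd[0][2]-0,):
    wm=fit([a,b],[Ma,Mb],HOUS,[g[0],g[1],y0+np.pi/2],BLOCK); print("warm +90",wm)
for f,k in((a,"scene"),(b,"side")):
    for P,p,m in((WEDGE,wd[0],0),(HOUS,wm[0],1)): 
        print(k,fit([f],[(ma if k=="scene" else mb) if m==0 else (Ma if k=="scene" else Mb)],P,p,BLOCK if m else None))
im=[]
for f,M,m in((a,Ma,ma),(b,Mb,mb)):
    x=f["pixels"].copy(); x[m>0]=x[m>0]//2+np.array([100,0,0],np.uint8)
    for P,p in((HOUS,wm[0]),(BLOCK,wm[0]),(WEDGE,wd[0])):
        for q in proj(f,place(P,p)): cv2.circle(x,tuple(int(round(v)) for v in q),1,(0,0,255),-1)
    im.append(x)
c=np.hstack([im[0][150:325,230:440],im[1][180:355,250:460]]); cv2.imwrite("pics/fit0.png",cv2.resize(c,(800,333)))
foot=place([(-.08,.095,0)],wm[0])[0]; print("foot",foot)
pickle.dump((wd[0],wm[0]),open("p0.pkl","wb"))
E
```

```text
[[0.525, 0.119], [0.574, -0.161], [0.353, -0.128], [0.533, -0.393], [0.761, 0.18], [0.513, 0.05], [0.533, 0.181]]
[[0.532, 0.116], [0.657, -0.186], [0.365, -0.13], [0.528, -0.394], [0.777, 0.176]]
1243.0 1502.0 6267.0 123568.0
wedge (array([ 0.52876712,  0.11529053, -1.78131852]), np.float64(0.03410086780786514))
warm +90 (array([ 0.58089133, -0.16087529, -0.0708255 ]), np.float64(0.624095618724823))
scene (array([ 0.52835846,  0.11593238, -1.77930386]), np.float64(0.03303499519824982))
scene (array([ 0.58089133, -0.16087529, -0.0708255 ]), np.float64(0.2957306206226349))
side (array([ 0.5294637 ,  0.11522664, -1.78669204]), np.float64(0.029377495869994164))
side (array([ 0.65285536, -0.1470329 , -0.11337489]), np.float64(0.934333860874176))
foot [ 0.50781469 -0.06045216  0.        ]
```

View pics/fit0.png

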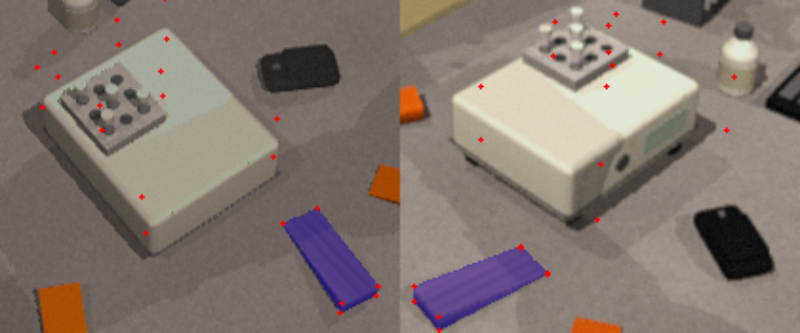

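The wedge fit is tight, but the warmer segmentation failed. I'll reseed it from the warmer corners read here (scene top corners ≈ (376,228), (317,165), (253,203), (309,268)) and use GrabCut.

```bash
cat >> h.py <<'E'
def gc(f,P,p,k=9):
    h=(hull(f,P,p)>.5).astype(np.uint8); K=np.ones((k,k),np.uint8); m=np.full(h.shape,cv2.GC_BGD,np.uint8)
    m[cv2.dilate(h,K)>0]=cv2.GC_PR_BGD; m[h>0]=cv2.GC_PR_FGD; m[cv2.erode(h,K)>0]=cv2.GC_FGD
    y,x=np.where(cv2.dilate(h,np.ones((41,41)))>0); s=np.s_[max(0,y.min()):y.max(),max(0,x.min()):x.max()]
    sub=np.ascontiguousarray(m[s]); cv2.grabCut(np.ascontiguousarray(f["pixels"][s]),sub,None,np.zeros((1,65)),np.zeros((1,65)),4,cv2.GC_INIT_WITH_MASK)
    o=np.zeros(h.shape,np.float32); o[s]=(sub&1); return o
def warm(fs,p,n=3):
    for i in range(n):
        ms=[gc(f,HOUS,p,13 if i==0 else 9) for f in fs]; p,c=fit(fs,ms,HOUS,p,BLOCK)
    return p,c,ms
E
python3 - <<'E'
import pickle; from h import *
d=pickle.load(open("f0.pkl","rb")); a,b=d["scene"],d["side"]
wd,_=pickle.load(open("p0.pkl","rb"))
from scipy.optimize import least_squares
L=[(-.1,.12,.106),(-.1,-.12,.106),(.1,-.12,.106),(.1,.12,.106)]
U=np.array([(376,228),(317,165),(253,203),(309,268)])
q=least_squares(lambda p:(proj(a,place(L,p))-U).ravel(),[.58,-.16,-.2]); print("click",q.x,np.abs(q.fun).max())
p,c,ms=warm([a,b],q.x); print("both",p,c)
for f,m in zip((a,b),ms): print(fit([f],[m],HOUS,p,BLOCK))
im=[]
for f,m in((a,ms[0]),(b,ms[1])):
    x=f["pixels"].copy(); e=cv2.morphologyEx(m,cv2.MORPH_GRADIENT,np.ones((2,2)))>0; x[e]=(255,0,0)
    for P in(HOUS,BLOCK):
        for q in proj(f,place(P,p)): cv2.circle(x,tuple(int(round(v)) for v in q),1,(0,0,255),-1)
    im.append(x)
c=np.hstack([im[0][150:325,230:440],im[1][180:355,250:460]]); cv2.imwrite("pics/fit1.png",cv2.resize(c,(800,333)))
pickle.dump((wd,p),open("p0.pkl","wb"))
foot=place([(-.08,.095,0)],p)[0]; print("foot",foot)
R=np.array([[np.cos(p[2]),np.sin(p[2])],[-np.sin(p[2]),np.cos(p[2])]])
for n,l in(("wedge c",(0,0,0)),("tip",(.07,0,0)),("back",(-.07,0,0))):
    w=place([l],wd)[0]; print(n,w,"warmer frame",R@(w[:2]-p[:2]))
print("rel yaw deg",np.degrees(wd[2]-p[2]))
E
```

```text
click [ 0.60513718 -0.12026791 -0.05284356] 3.4977544332933235
both [ 0.60977092 -0.13041363 -0.04773282] 0.06326007843017578
(array([ 0.60963571, -0.13380515, -0.02804759]), np.float64(0.05178537219762802))
(array([ 0.60930822, -0.12777691, -0.05562473]), np.float64(0.06699804961681366))
foot [ 0.53439494 -0.03170466  0.        ]
wedge c [0.52876712 0.11529053 0.        ] warmer frame [-0.09263524  0.24155923]
tip [0.51413918 0.04683599 0.        ] warmer frame [-0.10398023  0.1724847 ]
back [0.54339506 0.18374506 0.        ] warmer frame [-0.08129025  0.31063376]
rel yaw deg -99.32714434177
```

View pics/fit1.png

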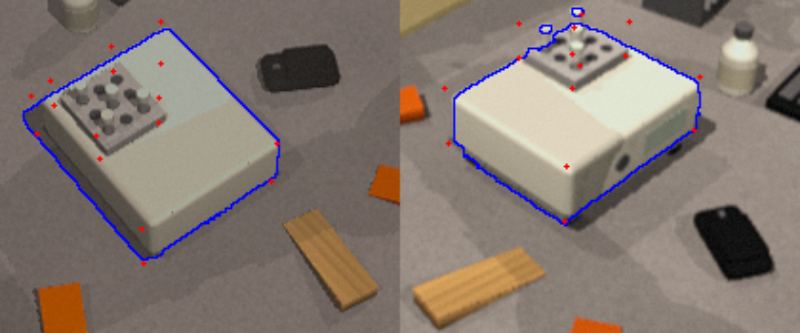

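GrabCut took in the shadow on the warmer's left side. I'll switch to an Otsu brightness split inside the neighbourhood.

```bash
cat >> h.py <<'E'
def otsu(f,p,k=17):
    g=cv2.cvtColor(f["pixels"],cv2.COLOR_BGR2GRAY); h=cv2.dilate((hull(f,HOUS,p)>.5).astype(np.uint8),np.ones((k,k)))
    h[cv2.dilate(hull(f,BLOCK,p),np.ones((7,7)))>0.5]=0
    t,_=cv2.threshold(g[h>0].reshape(-1,1),0,255,cv2.THRESH_OTSU)
    m=((g>t)&(h>0)).astype(np.uint8); 
    n,l,s,_=cv2.connectedComponentsWithStats(m); m=(l==1+s[1:,4].argmax()).astype(np.uint8)
    # hull of the bright region = housing
    ys,xs=np.nonzero(m); o=np.zeros(m.shape,np.uint8); cv2.fillConvexPoly(o,cv2.convexHull(np.c_[xs,ys].astype(np.int32)),1); return o.astype(np.float32),t
def warm(fs,p,n=4):
    for i in range(n):
        ms=[otsu(f,p,25 if i==0 else 15)[0] for f in fs]; p,c=fit(fs,ms,HOUS,p,BLOCK)
    return p,c,ms
E
python3 - <<'E'
import pickle; from h import *
d=pickle.load(open("f0.pkl","rb")); a,b=d["scene"],d["side"]
wd,p=pickle.load(open("p0.pkl","rb"))
p,c,ms=warm([a,b],p); print("both",p,c,[otsu(f,p)[1] for f in(a,b)])
for f,m in zip((a,b),ms): print(fit([f],[m],HOUS,p,BLOCK))
im=[]
for f,m in((a,ms[0]),(b,ms[1])):
    x=f["pixels"].copy(); e=cv2.morphologyEx(m,cv2.MORPH_GRADIENT,np.ones((2,2)))>0; x[e]=(255,0,0)
    for P in(HOUS,BLOCK):
        for q in proj(f,place(P,p)): cv2.circle(x,tuple(int(round(v)) for v in q),1,(0,0,255),-1)
    im.append(x)
c=np.hstack([im[0][150:325,230:440],im[1][180:355,250:460]]); cv2.imwrite("pics/fit2.png",cv2.resize(c,(800,333)))
pickle.dump((wd,p),open("p0.pkl","wb"))
foot=place([(-.08,.095,0)],p)[0]; print("foot",foot)
R=np.array([[np.cos(p[2]),np.sin(p[2])],[-np.sin(p[2]),np.cos(p[2])]])
for n,l in(("wedge c",(0,0,0)),("tip",(.07,0,0)),("back",(-.07,0,0))):
    w=place([l],wd)[0]; print(n,w,"warmer frame",R@(w[:2]-p[:2]))
print("rel yaw deg",np.degrees(wd[2]-p[2]))
E
```

```text
both [ 0.60453575 -0.16286252 -0.0334885 ] 0.46008169651031494 [130.0, 170.0]
(array([ 0.59957776, -0.16268655, -0.07734464]), np.float64(0.3226376175880432))
(array([ 0.6539882 , -0.18762386, -0.0293202 ]), np.float64(0.41865983605384827))
foot [ 0.52776142 -0.06523721  0.        ]
wedge c [0.52876712 0.11529053 0.        ] warmer frame [-0.08503934  0.27546019]
tip [0.51413918 0.04683599 0.        ] warmer frame [-0.09736707  0.20655426]
back [0.54339506 0.18374506 0.        ] warmer frame [-0.07271161  0.34436612]
rel yaw deg -100.14328356264033
```

View pics/fit2.png

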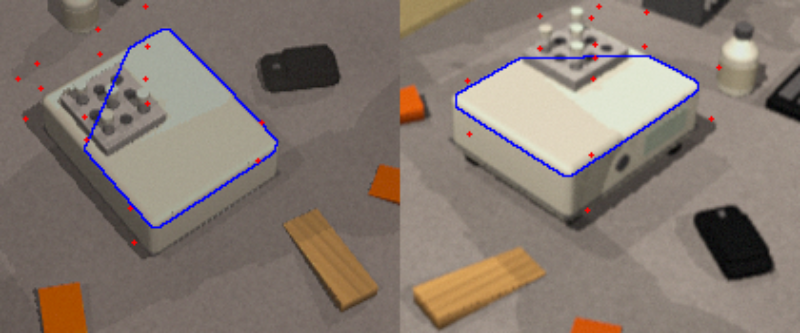

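```bash
python3 - <<'E'
import pickle; from h import *
from scipy.optimize import least_squares
d=pickle.load(open("f0.pkl","rb")); a,b=d["scene"],d["side"]
wd,_=pickle.load(open("p0.pkl","rb"))
A,B,C,D=(-1,1),(-1,-1),(1,-1),(1,1)
sc=[(A,1,277,146),(B,1,166,28),(C,1,43,98),(D,1,152,226),(A,0,277,178),(D,0,150,250)]
si=[(D,1,455,97),(A,1,570,175),(B,1,698,88),(D,0,455,145),(A,0,567,213),(B,0,697,130)]
def pts(l,e): return [(c[0]*(.1-e),c[1]*(.12-e),.104 if t else .024) for c,t,*_ in l]
Ua=np.array([(230+x/1.905,150+y/1.903) for _,_,x,y in sc]); Ub=np.array([(250+(x-400)/1.905,180+y/1.903) for _,_,x,y in si])
def F(p,w=(1,1)):
    o=[]
    if w[0]:o.append(proj(a,place(pts(sc,p[3]),p))-Ua)
    if w[1]:o.append(proj(b,place(pts(si,p[3]),p))-Ub)
    return np.vstack(o).ravel()
for w in((1,1),(1,0),(0,1)):
    for y0 in(0,):
        q=least_squares(F,[.6,-.13,y0,.003],kwargs=dict(w=w),loss="soft_l1"); print(w,q.x); 
        if w==(1,1): p=q.x[:3]; print(np.round(F(q.x).reshape(-1,2),1).tolist())
im=[]
for f in(a,b):
    x=cv2.resize(f["pixels"],None,fx=2,fy=2)
    for P in(HOUS,BLOCK):
        for q in proj(f,place(P,p)): cv2.circle(x,tuple(int(round(v*2+.5)) for v in q),2,(0,0,255),-1)
    im.append(x)
c=np.hstack([im[0][300:650,460:860],im[1][360:710,500:900]]); cv2.imwrite("pics/fit3.png",c)
pickle.dump((wd,p),open("p0.pkl","wb"))
foot=place([(-.08,.095,0)],p)[0]; print("foot",foot)
R=np.array([[np.cos(p[2]),np.sin(p[2])],[-np.sin(p[2]),np.cos(p[2])]])
for n,l in(("wedge c",(0,0,0)),("tip",(.07,0,0)),("back",(-.07,0,0))):
    w=place([l],wd)[0]; print(n,w,"warmer frame",R@(w[:2]-p[:2]))
print("rel yaw deg",np.degrees(wd[2]-p[2]))
E
```

```text
(1, 1) [ 0.60046757 -0.12558798 -0.04692066  0.00473358]
[[0.6, -2.4], [0.1, -1.4], [0.2, -1.3], [-0.3, -2.1], [-1.5, -0.5], [1.7, 2.9], [-1.2, -1.4], [-0.7, -3.2], [0.2, -3.0], [0.0, 0.5], [-0.2, 4.7], [-2.9, 1.7]]
(1, 0) [ 0.60309199 -0.12292149 -0.04928248  0.00477997]
(0, 1) [ 0.5979245  -0.12553901 -0.05278114  0.0045382 ]
foot [ 0.52501144 -0.02694026  0.        ]
wedge c [0.52876712 0.11529053 0.        ] warmer frame [-0.08291957  0.23725041]
tip [0.51413918 0.04683599 0.        ] warmer frame [-0.09432066  0.16818511]
back [0.54339506 0.18374506 0.        ] warmer frame [-0.07151848  0.3063157 ]
rel yaw deg -99.37367752478245
```

View pics/fit3.png

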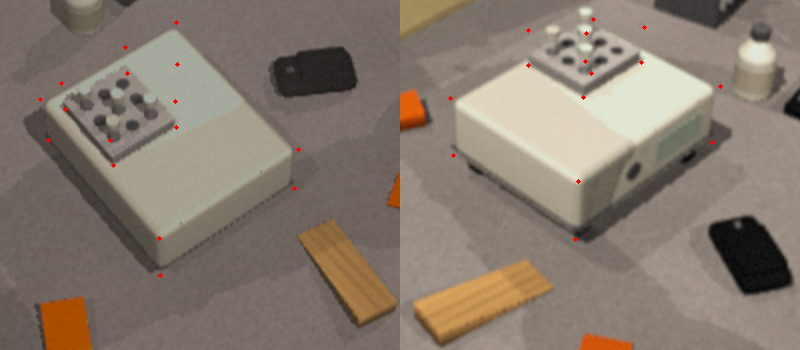

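The warmer pose agrees to about 3 mm between the two views: centre (0.600,-0.126), yaw -0.05, short foot at (0.525,-0.027). The wedge needs to turn about 9° while it goes in. I'll add a helper that prints the move numbers.

```bash
cat >> h.py <<'E'
from scipy.spatial.transform import Rotation as Ro
def rows(o,targets):
    """targets: (x,y,z,deg of tool y); print row numbers from current pose"""
    R0=Ro.from_rotvec(o["orientation"]).as_matrix()
    for x,y,z,th in targets:
        t=np.radians(th); Y=np.array([np.cos(t),np.sin(t),0]); Z=np.array([0,0,-1.]); X=np.cross(Y,Z)
        w=Ro.from_matrix(R0.T@np.c_[X,Y,Z]).as_rotvec()/np.pi; s=R0.T@(np.array([x,y,z])-o["tcp_pos"])/.4
        print(np.round(np.r_[w,s],4).tolist())
E
python3 - <<'E'
from h import *; from bench import r
o=r.get_obs(); rows(o,[(.48,-.3,.3,-50)])
E
```

```text
[-0.0005, -0.0001, -0.1274, 0.9271, -0.6174, -0.173]
```

Emit:
apply_moves(plan=[[[0,0,-0.127,0.927,-0.617,-0.173,0.5],[0,0,-0.127,0.927,-0.617,-0.173,0.5],[0,0,-0.127,0.927,-0.617,-0.173,0.5],[0,0,-0.127,0.927,-0.617,-0.173,0.5],[0,0,-0.127,0.927,-0.617,-0.173,0.5],[0,0,-0.127,0.927,-0.617,-0.173,0.5],[0,0,-0.127,0.927,-0.617,-0.173,0.5],[0,0,-0.127,0.927,-0.617,-0.173,0.5],[0,0,-0.127,0.927,-0.617,-0.173,0.5],[0,0,-0.127,0.927,-0.617,-0.173,0.5],[0,0,-0.127,0.927,-0.617,-0.173,0.5],[0,0,-0.127,0.927,-0.617,-0.173,0.5]]])

```text
clock: 1.1
tcp_pos: [0.4857, -0.2926, 0.3016]
orientation: [-2.945, -1.089, -0.008]
contact_force: [0.1, 0.3, 0.3]
grip_width: 0.0212
```

```bash
python3 - <<'E'
from h import *; from bench import r
o=r.get_obs(); print(o["tcp_pos"],o["joints"],o["grip_width"],o["contact_force"]); 
rows(o,[(.52,-.0,.3,-30),(.552,.223,.2,-12),(.552,.223,.10,-12)])
E
```

```text
[ 0.48574966 -0.29259897  0.30163369] [ 0.65384372  0.25377135 -0.26586467  1.71913558  0.06700762  1.17538766
 -0.4918143 ] 0.02124276952101027 [0.13249991 0.31923527 0.33046034]
[0.0004, -0.0015, -0.1078, 0.541, -0.4997, 0.0065]
[0.0007, -0.0015, -0.2078, 0.9633, -0.8711, 0.2584]
[0.0007, -0.0015, -0.2078, 0.9621, -0.8712, 0.5084]
```

Emit:
apply_moves(plan=[[[0,-0.001,-0.108,0.541,-0.5,0.006,0.5],[0,-0.001,-0.108,0.541,-0.5,0.006,0.5],[0,-0.001,-0.108,0.541,-0.5,0.006,0.5],[0,-0.001,-0.108,0.541,-0.5,0.006,0.5],[0,-0.001,-0.108,0.541,-0.5,0.006,0.5],[0,-0.001,-0.108,0.541,-0.5,0.006,0.5],[0,-0.001,-0.208,0.963,-0.871,0.258,0.5],[0,-0.001,-0.208,0.963,-0.871,0.258,0.5],[0,-0.001,-0.208,0.963,-0.871,0.258,0.5],[0,-0.001,-0.208,0.963,-0.871,0.258,0.5],[0,-0.001,-0.208,0.963,-0.871,0.258,0.5],[0,-0.001,-0.208,0.963,-0.871,0.258,0.5]]])

```text
clock: 2.1
tcp_pos: [0.5466, 0.18, 0.2095]
orientation: [2.452, 1.962, -0.006]
contact_force: [0.7, -0.7, -0.4]
grip_width: 0.0213
```

```bash
python3 - <<'E'
from h import *; from bench import r
o=r.get_obs(); print(o["tcp_pos"],o["joints"],o["contact_force"]); 
rows(o,[(.552,.223,.1,-12.1),(.552,.223,.012,-12.1)])
E
```

```text
[0.5466106  0.18001796 0.20951992] [ 0.03356559  0.39918021 -0.5885573   1.787965    0.25571135  1.03420068
 -0.87263124] [ 0.74226059 -0.6792114  -0.38501511]
[-0.0004, 0.0011, -0.0032, 0.1087, -0.0101, 0.2734]
[-0.0004, 0.0011, -0.0032, 0.1095, -0.0098, 0.4934]
```

Emit:
apply_moves(plan=[[[0,0.001,-0.003,0.109,-0.01,0,0.5],[0,0.001,-0.003,0.109,-0.01,0,0.5],[0,0.001,-0.003,0.109,-0.01,0.1,0.5],[0,0.001,-0.003,0.109,-0.01,0.2,0.5],[0,0.001,-0.003,0.109,-0.01,0.273,0.5],[0,0.001,-0.003,0.109,-0.01,0.273,0.5],[0,0.001,-0.003,0.109,-0.01,0.273,0.5]]])

```text
clock: 2.68
tcp_pos: [0.5512, 0.2212, 0.1002]
orientation: [-2.442, -1.974, 0.006]
contact_force: [0.4, 0.1, -0.4]
grip_width: 0.0213
```

```bash
python3 - <<'E'
from h import *; from bench import r
import pickle
o=r.get_obs(); print(o["tcp_pos"],o["contact_force"]); 
f=r.grab_frame("wrist"); g=r.grab_frame("side"); pickle.dump((f,g),open("f1.pkl","wb"))
wd,p=pickle.load(open("p0.pkl","rb"))
x=f["pixels"].copy()
for P,q in((WEDGE,wd),(HOUS,p)):
    for u in proj(f,place(P,q)):
        if abs(u).max()<3000: cv2.circle(x,tuple(int(round(v)) for v in u),3,(0,0,255),-1)
cv2.imwrite("pics/w1.png",x)
rows(o,[(.552,.223,.010,-12.1)])
E
```

```text
[0.55124853 0.22115312 0.10024984] [ 0.3565956   0.1091706  -0.44416218]
[-0.0013, 0.0006, 0.0, 0.0053, 0.0018, 0.2256]
```

View pics/w1.png

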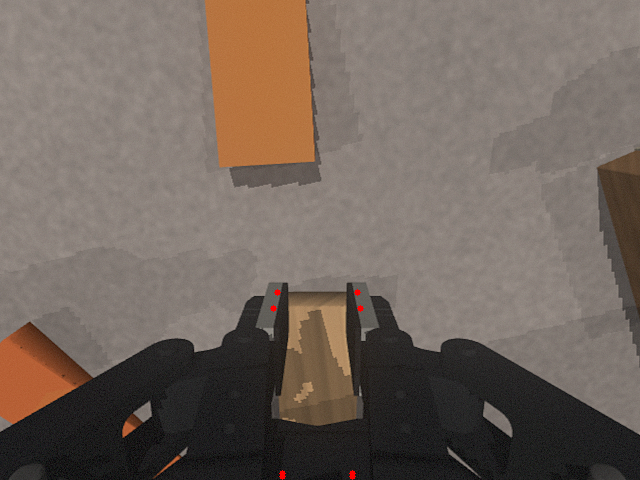

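The wrist view shows the wedge between the fingertips, with its back edge at rows 293–308, columns about 275–360. That matches the fit, and an orange decoy lies clear behind it. I'll descend behind the back face.

Emit:
apply_moves(plan=[[[-0.001,0.001,0,0.005,0.002,0.08,0.5],[-0.001,0.001,0,0.005,0.002,0.16,0.5],[-0.001,0.001,0,0.005,0.002,0.2,0.5],[-0.001,0.001,0,0.005,0.002,0.226,0.5],[-0.001,0.001,0,0.005,0.002,0.226,0.5],[-0.001,0.001,0,0.005,0.002,0.226,0.5]]])

```text
clock: 3.28
tcp_pos: [0.5545, 0.2245, 0.0125]
orientation: [2.443, 1.975, 0.01]
contact_force: [-0.7, 0.9, 0.4]
grip_width: 0.0215
```

```bash
cat >> h.py <<'E'
def plan(wd,p,turn_len=.04,step=.008,xgoal=-.08,tip_goal=.09,off=.011,com=.055):
    """wedge com moves along its heading, turning to -90deg in warmer frame; returns tool targets"""
    a=p[2]; hd=wd[2]; c=np.array([wd[0],wd[1]])+ (com-.07)*np.array([np.cos(hd),np.sin(hd)])
    goal=a-np.pi/2; dh=(goal-hd)/(turn_len/step); out=[]; Rw=np.array([[np.cos(a),np.sin(a)],[-np.sin(a),np.cos(a)]])
    for i in range(40):
        h2=hd+dh if abs(goal-hd)>1e-6 else hd; m=(hd+h2)/2; c=c+step*np.array([np.cos(m),np.sin(m)]); hd=h2
        u=np.array([np.cos(hd),np.sin(hd)]); tip=c+(.14-com)*u; t=Rw@(tip-p[:2])
        tool=c-(com+off)*u; out.append((tool[0],tool[1],.010,np.degrees(hd)+90)); 
        print(i,"tip in warmer",np.round(t,4),"tool",np.round(out[-1],4))
        if t[1]<tip_goal: break
    return out
E
python3 - <<'E'
from h import *; from bench import r
import pickle
o=r.get_obs(); print(o["tcp_pos"],o["contact_force"]); 
wd,p=pickle.load(open("p0.pkl","rb"))
u=np.array([np.cos(wd[2]),np.sin(wd[2])])
b=wd[:2]-(.07+.013)*u
T=plan(wd,p)
rows(o,[(b[0],b[1],.010,-12.1)]+T)
E
```

```text
[0.55454968 0.22445363 0.01252891] [-0.71460355  0.8803684   0.39097851]
0 tip in warmer [-0.0927  0.1599] tool [ 5.42000e-01  1.87100e-01  1.00000e-02 -1.01873e+01]
1 tip in warmer [-0.0909  0.1516] tool [ 0.5386  0.1795  0.01   -8.3126]
2 tip in warmer [-0.0888  0.1434] tool [ 0.5354  0.1719  0.01   -6.4378]
3 tip in warmer [-0.0864  0.1353] tool [ 0.5325  0.1641  0.01   -4.5631]
4 tip in warmer [-0.0837  0.1272] tool [ 0.5299  0.1563  0.01   -2.6884]
5 tip in warmer [-0.0837  0.1192] tool [ 0.5295  0.1483  0.01   -2.6884]
6 tip in warmer [-0.0837  0.1112] tool [ 0.5291  0.1403  0.01   -2.6884]
7 tip in warmer [-0.0837  0.1032] tool [ 0.5287  0.1323  0.01   -2.6884]
8 tip in warmer [-0.0837  0.0952] tool [ 0.5284  0.1243  0.01   -2.6884]
9 tip in warmer [-0.0837  0.0872] tool [ 0.528   0.1163  0.01   -2.6884]
[0.0013, -0.0016, -0.0, -0.0729, -0.006, 0.0059]
[0.0013, -0.0015, -0.0107, -0.098, -0.011, 0.0058]
[0.0014, -0.0015, -0.0211, -0.1182, -0.0154, 0.0057]
[0.0014, -0.0015, -0.0315, -0.1386, -0.0191, 0.0056]
[0.0014, -0.0015, -0.0419, -0.1591, -0.0222, 0.0055]
[0.0014, -0.0014, -0.0523, -0.1797, -0.0246, 0.0053]
[0.0014, -0.0014, -0.0523, -0.1994, -0.0213, 0.0053]
[0.0014, -0.0014, -0.0523, -0.2191, -0.0181, 0.0052]
[0.0014, -0.0014, -0.0523, -0.2389, -0.0148, 0.0051]
[0.0014, -0.0014, -0.0523, -0.2586, -0.0115, 0.005]
[0.0014, -0.0014, -0.0523, -0.2783, -0.0082, 0.0049]
```

Emit:
apply_moves(plan=[[[0.001,-0.001,0,-0.04,-0.003,0.005,0.5],[0.001,-0.001,0,-0.073,-0.006,0.005,0.5],[0.001,-0.001,-0.005,-0.085,-0.008,0.005,0.5],[0.001,-0.001,-0.011,-0.098,-0.011,0.005,0.5],[0.001,-0.001,-0.016,-0.108,-0.013,0.005,0.5],[0.001,-0.001,-0.021,-0.118,-0.015,0.005,0.5],[0.001,-0.001,-0.026,-0.128,-0.017,0.005,0.5],[0.001,-0.001,-0.0315,-0.139,-0.019,0.005,0.5],[0.001,-0.001,-0.037,-0.149,-0.0205,0.005,0.5],[0.001,-0.001,-0.042,-0.159,-0.022,0.005,0.5],[0.001,-0.001,-0.047,-0.169,-0.0235,0.005,0.5],[0.001,-0.001,-0.052,-0.18,-0.0245,0.005,0.5]]])

```text
clock: 4.28
tcp_pos: [0.5285, 0.1552, 0.0086]
orientation: [-2.271, -2.169, 0.001]
contact_force: [0.5, 0.1, 1.2]
grip_width: 0.0213
```

```bash
python3 - <<'E'
from h import *; from bench import r
import pickle
o=r.get_obs(); print(o["tcp_pos"],o["contact_force"]); 
Y=Ro.from_rotvec(o["orientation"]).as_matrix()[:,1]; print("tool y deg",np.degrees(np.arctan2(Y[1],Y[0])))
wd,p=pickle.load(open("p0.pkl","rb"))
a=r.grab_frame("scene"); b=r.grab_frame("side"); pickle.dump((a,b),open("f2.pkl","wb"))
im=np.hstack([a["pixels"][170:320,300:450],b["pixels"][230:380,230:380]]); cv2.imwrite("pics/s2.png",cv2.resize(im,(800,400)))
E
```

```text
[0.52851385 0.15524894 0.00857168] [0.51081851 0.13974526 1.20782788]
tool y deg -2.635271791074152
```

View pics/s2.png

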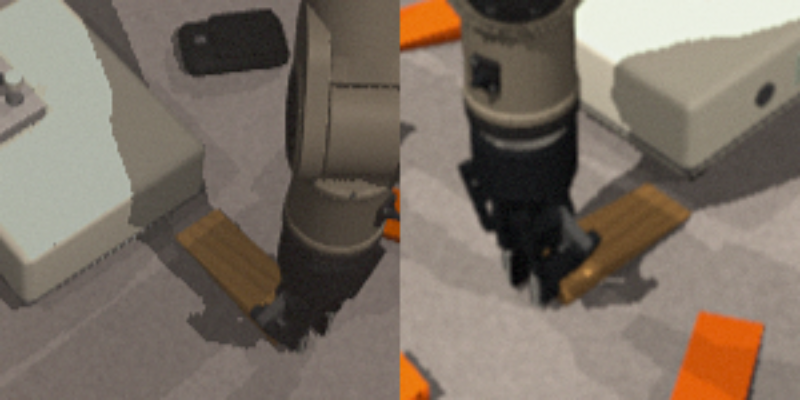

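The wedge turned with the fingers. Its thin-end corners are at scene (366.8,258.9) and (383.2,248.8), and at side (324.5,298.6) and (338.7,309.9).

```bash
python3 - <<'E'
from h import *; from bench import r
import pickle
wd,p=pickle.load(open("p0.pkl","rb")); a,b=pickle.load(open("f2.pkl","rb"))
Rw=np.array([[np.cos(p[2]),np.sin(p[2])],[-np.sin(p[2]),np.cos(p[2])]])
for f,l in((a,[(366.8,258.9),(383.2,248.8)]),(b,[(324.5,298.6),(338.7,309.9)])):
    P=np.array([ground(f,*q,z=.0025)[:2] for q in l]); print(P,"mid",P.mean(0),"warmer",Rw@(P.mean(0)-p[:2]),"edge deg",np.degrees(np.arctan2(*(P[0]-P[1])[::-1])))
o=r.get_obs(); print(o["tcp_pos"],o["contact_force"])
# expected from tool
t=np.radians(-2.64); u=np.array([np.sin(t),-np.cos(t)]); print("exp tip",o["tcp_pos"][:2]+u*.151)
rows(o,[(.5285+.001*0,y,.008,-2.7) for y in(.14,.12,.11,.10)])
E
```

```text
[[0.54434382 0.00759298]
 [0.49400152 0.01146926]] mid [0.51917267 0.00953112] warmer [-0.08754298  0.13115738] edge deg -4.403000620279569
[[0.5419602  0.00075106]
 [0.49586827 0.00604165]] mid [0.51891424 0.00339635] warmer [-0.08751339  0.12501725] edge deg -6.547950223083865
[0.52831952 0.15421372 0.00836363] [ 0.27500719 -0.1283228  -0.28144377]
exp tip [0.5213644  0.00337398]
[-0.0004, 0.0003, -0.0003, -0.0355, 0.0022, 0.0009]
[-0.0004, 0.0003, -0.0003, -0.0854, 0.0046, 0.001]
[-0.0004, 0.0003, -0.0003, -0.1104, 0.0058, 0.001]
[-0.0004, 0.0003, -0.0003, -0.1354, 0.007, 0.001]
```

Emit:
apply_moves(plan=[[[0,0,0,-0.012,0,0,0.5],[0,0,0,-0.025,0,0,0.5],[0,0,0,-0.038,0,0,0.5],[0,0,0,-0.05,0,0,0.5],[0,0,0,-0.062,0,0,0.5],[0,0,0,-0.075,0,0,0.5],[0,0,0,-0.085,0,0,0.5],[0,0,0,-0.095,0,0,0.5],[0,0,0,-0.1,0,0,0.5],[0,0,0,-0.1,0,0,0.5],[0,0,0,-0.1,0,0,0.5]]])

```text
clock: 5.3
tcp_pos: [0.5267, 0.1154, 0.0086]
orientation: [-2.274, -2.167, 0.001]
contact_force: [0.3, 0.2, 0.3]
grip_width: 0.0213
```

Emit:
apply_moves(plan=[[[0,0,0,-0.0025,0,0,0.5],[0,0,0,-0.005,0,0,0.5],[0,0,0,-0.0075,0,0,0.5],[0,0,0,-0.01,0,0,0.5],[0,0,0,-0.01,0,0,0.5],[0,0,0,-0.01,0,0,0.5]]])

```text
clock: 5.8
tcp_pos: [0.5265, 0.1114, 0.0086]
orientation: [-2.274, -2.167, 0.001]
contact_force: [-0.6, 1.0, -0.1]
grip_width: 0.021
```

Emit:
apply_moves(plan=[[[0,0,0,-0.0025,0,0,0.5],[0,0,0,-0.005,0,0,0.5],[0,0,0,-0.0075,0,0,0.5],[0,0,0,-0.01,0,0,0.5],[0,0,0,-0.01,0,0,0.5],[0,0,0,-0.01,0,0,0.5]]])

```text
clock: 6.3
tcp_pos: [0.5263, 0.1073, 0.0086]
orientation: [-2.274, -2.167, 0.001]
contact_force: [-1.7, -0.4, 0.4]
grip_width: 0.0211
```

Emit:
apply_moves(plan=[[[0,0,0,-0.0025,0,0,0.5],[0,0,0,-0.005,0,0,0.5],[0,0,0,-0.0075,0,0,0.5],[0,0,0,-0.01,0,0,0.5],[0,0,0,-0.01,0,0,0.5],[0,0,0,-0.01,0,0,0.5]]])

```text
clock: 6.8
tcp_pos: [0.5261, 0.1033, 0.0086]
orientation: [-2.274, -2.167, 0.001]
contact_force: [-0.0, -0.5, 0.0]
grip_width: 0.0212
```

Emit:
apply_moves(plan=[[[0,0,0,-0.0025,0,0,0.5],[0,0,0,-0.005,0,0,0.5],[0,0,0,-0.0075,0,0,0.5],[0,0,0,-0.01,0,0,0.5],[0,0,0,-0.01,0,0,0.5]]])

```text
clock: 7.22
tcp_pos: [0.526, 0.0992, 0.0086]
orientation: [-2.274, -2.167, 0.001]
contact_force: [0.0, -0.3, 0.6]
grip_width: 0.0213
```

```bash
python3 - <<'E'
from bench import r
import pickle,numpy as np
F=[]
for i in range(6):
    if i%3==0: f=r.grab_frame(("scene","side")[i//3]); pickle.dump(f,open(f"g{i//3}.pkl","wb"))
    F.append(r.get_obs()["contact_force"])
print(np.round(F,2))
E
```

```text
[[ 0.11 -0.32 -0.14]
 [ 0.11 -0.32 -0.14]
 [ 0.11 -0.32 -0.14]
 [ 0.03 -0.52  0.27]
 [ 0.03 -0.52  0.27]
 [ 0.03 -0.52  0.27]]
```

Emit:
apply_moves(plan=[[[0,0,0,-0.0025,0,0,0.5],[0,0,0,-0.005,0,0,0.5],[0,0,0,-0.0075,0,0,0.5],[0,0,0,-0.01,0,0,0.5],[0,0,0,-0.01,0,0,0.5]]])

```text
clock: 7.73
tcp_pos: [0.5258, 0.0952, 0.0086]
orientation: [-2.274, -2.167, 0.001]
contact_force: [-0.2, -0.3, 0.1]
grip_width: 0.0213
```

Emit:
apply_moves(plan=[[[0,0,0,-0.0025,0,0,0.5],[0,0,0,-0.005,0,0,0.5],[0,0,0,-0.0075,0,0,0.5],[0,0,0,-0.0075,0,0,0.5],[0,0,0,-0.0075,0,0,0.5]]])

```text
clock: 8.15
tcp_pos: [0.5256, 0.0923, 0.0086]
orientation: [-2.274, -2.167, 0.001]
contact_force: [0.0, 0.4, -0.6]
grip_width: 0.0217
```

Emit:
apply_moves(plan=[[[0,0,0,-0.0025,0,0,0.5],[0,0,0,-0.005,0,0,0.5],[0,0,0,-0.0075,0,0,0.5],[0,0,0,-0.0075,0,0,0.5],[0,0,0,-0.0075,0,0,0.5]]])

```text
clock: 8.57
tcp_pos: [0.5255, 0.0893, 0.0086]
orientation: [-2.274, -2.167, 0.001]
contact_force: [-0.4, -0.4, -1.1]
grip_width: 0.0213
```

Emit:
apply_moves(plan=[[[0,0,0,-0.0025,0,0,0.5],[0,0,0,-0.005,0,0,0.5],[0,0,0,-0.0075,0,0,0.5],[0,0,0,-0.0075,0,0,0.5],[0,0,0,-0.0075,0,0,0.5]]])

```text
clock: 8.98
tcp_pos: [0.5253, 0.0864, 0.0086]
orientation: [-2.274, -2.167, 0.001]
contact_force: [0.2, -1.0, -0.4]
grip_width: 0.0212
```

Emit:
apply_moves(plan=[[[0,0,0,-0.0025,0,0,0.5],[0,0,0,-0.005,0,0,0.5],[0,0,0,-0.0075,0,0,0.5],[0,0,0,-0.0075,0,0,0.5],[0,0,0,-0.0075,0,0,0.5]]])

```text
clock: 9.4
tcp_pos: [0.5253, 0.0838, 0.0086]
orientation: [-2.273, -2.167, -0.0]
contact_force: [0.8, 0.9, -0.3]
grip_width: 0.0215
```

```bash
python3 - <<'E'
from bench import r
import cv2,numpy as np,pickle
print(r.get_obs()["contact_force"])
a=r.grab_frame("scene"); b=r.grab_frame("side"); pickle.dump((a,b),open("f3.pkl","wb"))
im=np.hstack([a["pixels"][150:300,300:450],b["pixels"][200:350,250:400]]); cv2.imwrite("pics/s3.png",cv2.resize(im,(800,400)))
E
```

```text
[ 0.75008807  0.87423817 -0.29990114]
```

View pics/s3.png

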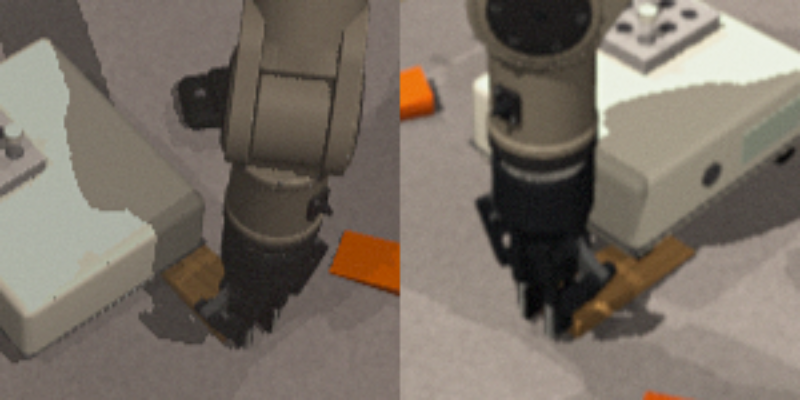

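The wedge is now under the corner. A strip of it shows outside the housing's -x side, with its outer tip corner at side px ≈ (359.5,290.5). I'll check the lateral position from that.

```bash
python3 - <<'E'
from h import *; import pickle
wd,p=pickle.load(open("p0.pkl","rb")); a,b=pickle.load(open("f3.pkl","rb"))
Rw=np.array([[np.cos(p[2]),np.sin(p[2])],[-np.sin(p[2]),np.cos(p[2])]])
for n,q in(("outer tip",(359.5,290.5)),("tip edge at housing",(354,288)),("thick lower right",(250+(585-400)/2.667,200+335/2.667))):
    P=ground(b,*q,z=.0025 if 'tip' in n else 0)[:2]; print(n,P,Rw@(P-p[:2]))
# predicted wedge pose from tool
tool=np.array([.5253,.0838]); t=np.radians(-2.65)
w=np.r_[tool+np.array([np.sin(t),-np.cos(t)])*.081,t-np.pi/2]; print(w, Rw@(w[:2]-p[:2]))
x=cv2.resize(b["pixels"][200:350,250:400],(600,600))
for P,q,c in((WEDGE,w,(0,0,255)),(HOUS,p,(255,0,0))):
    for u in proj(b,place(P,q)): cv2.circle(x,tuple(int(round(v)) for v in (u-[250,200])*4),3,c,-1)
cv2.imwrite("pics/s3b.png",x)
E
```

```text
outer tip [ 0.50126226 -0.07250399] [-0.10158595  0.0483725 ]
tip edge at housing [ 0.51567517 -0.07046071] [-0.08728474  0.05108955]
thick lower right [0.49722614 0.06696434] [-0.11215917  0.18749803]
[ 0.52155499  0.00288662 -1.61704755] [-0.08485164  0.12463193]
```

View pics/s3b.png

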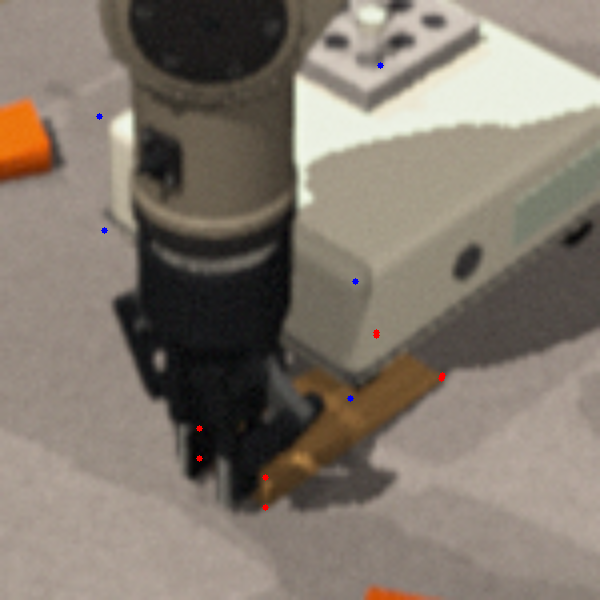

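The overlay matches the wedge to about 1–2 mm. Its centre is roughly 5 mm to the -x side of the foot's centre, so it still supports the whole foot. I'll carry on with small pushes.

Emit:
apply_moves(plan=[[[0,0,0,-0.0025,0,0,0.5],[0,0,0,-0.005,0,0,0.5],[0,0,0,-0.005,0,0,0.5],[0,0,0,-0.005,0,0,0.5]]])

```text
clock: 9.83
tcp_pos: [0.5253, 0.0827, 0.0088]
orientation: [-2.272, -2.168, -0.002]
contact_force: [0.1, 4.3, -0.5]
grip_width: 0.0213
```

Emit:
apply_moves(plan=[[[0,0,0,-0.0025,0,0,0.5],[0,0,0,-0.005,0,0,0.5],[0,0,0,-0.005,0,0,0.5],[0,0,0,-0.005,0,0,0.5]]])

```text
clock: 10.17
tcp_pos: [0.5253, 0.082, 0.0089]
orientation: [-2.271, -2.168, -0.004]
contact_force: [-0.3, 8.2, -1.0]
grip_width: 0.0216
```

Force rose to 8 N with almost no further travel, so the wedge is seated. I'll retreat, shut the fingers and go above the corner.

```bash
python3 - <<'E'
from h import *; from bench import r
o=r.get_obs(); print(o["tcp_pos"],o["contact_force"])
rows(o,[(.528,.115,.009,-2.65),(.528,.115,.16,-2.65),(.525,-.027,.16,-2.65),(.525,-.027,.125,-2.65)])
E
```

```text
[0.52529413 0.08202809 0.00886936] [-0.30421392  8.16024103 -0.98996107]
[0.0001, -0.0011, 0.0001, 0.0827, 0.003, -0.0]
[0.0001, -0.0011, 0.0001, 0.084, 0.0031, -0.3775]
[0.0001, -0.0011, 0.0001, -0.271, 0.012, -0.3788]
[0.0001, -0.0011, 0.0001, -0.2713, 0.0119, -0.2913]
```

Emit:
apply_moves(plan=[[[0,0,0,0.05,0.003,0,0.5],[0,0,0,0.09,0.003,0,0.5],[0,0,0,0.09,0.003,-0.1,0.5],[0,0,0,0.09,0.003,-0.2,1],[0,0,0,0.09,0.003,-0.3,1],[0,0,0,0.09,0.003,-0.378,1],[0,0,0,0,0.005,-0.378,1],[0,0,0,-0.09,0.008,-0.378,1],[0,0,0,-0.18,0.01,-0.378,1],[0,0,0,-0.26,0.012,-0.378,1],[0,0,0,-0.26,0.012,-0.378,1],[0,0,0,-0.26,0.012,-0.378,1]]])

```text
clock: 11.17
tcp_pos: [0.5243, -0.028, 0.1595]
orientation: [-2.28, -2.161, 0.004]
contact_force: [-0.4, 1.0, 0.2]
grip_width: -0.0002
```

```bash
python3 - <<'E'
from h import *; from bench import r
import pickle
wd,p=pickle.load(open("p0.pkl","rb"))
o=r.get_obs(); print(o["tcp_pos"],o["contact_force"])
rows(o,[(.525,-.027,.16,-2.65),(.525,-.027,.110,-2.65)])
f=r.grab_frame("wrist"); b=r.grab_frame("side"); a=r.grab_frame("scene"); pickle.dump((a,b,f),open("f4.pkl","wb"))
x=cv2.resize(b["pixels"][190:390,210:410],(400,400)); y=cv2.resize(a["pixels"][150:350,250:450],(400,400)); cv2.imwrite("pics/s4.png",np.hstack([x,y]))
E
```

```text
[ 0.52432241 -0.02803373  0.15947945] [-0.38304038  0.95765292  0.24990205]
[-0.0006, 0.0005, -0.0023, 0.0027, 0.0016, -0.0013]
[-0.0006, 0.0005, -0.0023, 0.0029, 0.0018, 0.1237]
```

View pics/s4.png

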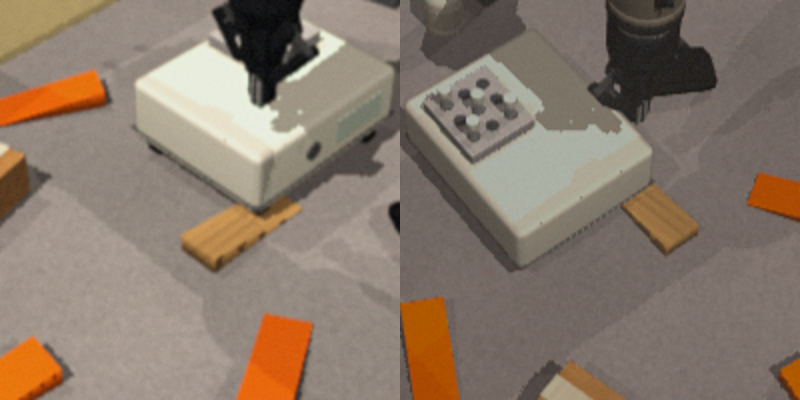

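The wedge stays under the warmer's near corner in both views, with its back at side-crop (215,260) and scene-crop (668,245). The warmer looks unmoved and the tool is over the corner. Next is the press.

Emit:
apply_moves(plan=[[[0,0,0,0.003,0.002,0.06,1],[0,0,0,0.003,0.002,0.1,1],[0,0,0,0.003,0.002,0.124,1],[0,0,0,0.003,0.002,0.124,1],[0,0,0,0.003,0.002,0.124,1]]])

```text
clock: 11.73
tcp_pos: [0.5256, -0.0224, 0.1101]
orientation: [-2.271, -2.169, 0.001]
contact_force: [-0.4, -0.8, 1.2]
grip_width: 0.0001
```

Emit:
apply_moves(plan=[[[0,0,0,0,0,0.004,1],[0,0,0,0,0,0.008,1],[0,0,0,0,0,0.01,1],[0,0,0,0,0,0.01,1]]])

```text
clock: 12.07
tcp_pos: [0.5259, -0.0235, 0.1065]
orientation: [-2.274, -2.168, 0.0]
contact_force: [-0.0, 0.2, 0.6]
grip_width: 0.0001
```

Emit:
apply_moves(plan=[[[0,0,0,0,0,0.0025,1],[0,0,0,0,0,0.005,1],[0,0,0,0,0,0.005,1],[0,0,0,0,0,0.005,1]]])

```text
clock: 12.4
tcp_pos: [0.526, -0.0234, 0.1059]
orientation: [2.274, 2.167, -0.001]
contact_force: [-6.1, -1.3, 16.6]
grip_width: 0.0001
```

16.6 N at z = 0.1059 shows the corner is stiff and doesn't dip. I'll release, measure the free state and re-press to about 10 N.

Emit:
apply_moves(plan=[[[0,0,0,0,0,-0.01,1],[0,0,0,0,0,-0.01,1],[0,0,0,0,0,-0.01,1],[0,0,0,0,0,-0.01,1]]])

```text
clock: 12.73
tcp_pos: [0.5257, -0.0235, 0.108]
orientation: [-2.274, -2.167, 0.001]
contact_force: [0.2, 0.4, -0.5]
grip_width: -0.0002
```

Emit:
apply_moves(plan=[[[0,0,0,0,0,0.0025,1],[0,0,0,0,0,0.005,1],[0,0,0,0,0,0.007,1],[0,0,0,0,0,0.007,1],[0,0,0,0,0,0.007,1]]])

```text
clock: 13.15
tcp_pos: [0.5257, -0.0234, 0.106]
orientation: [-2.274, -2.168, 0.002]
contact_force: [-3.6, -0.9, 10.7]
grip_width: -0.0001
```

```bash
python3 - <<'E'
from h import *; from bench import r
import pickle
d=pickle.load(open("f0.pkl","rb")); z=[]
for i in range(4):
    f=r.grab_frame("scene" if i%2 else "side"); z.append(f); o=r.get_obs(); print(np.round(o["tcp_pos"],4),np.round(o["contact_force"],1))
G=lambda f:cv2.cvtColor(f["pixels"],cv2.COLOR_BGR2GRAY)
def sh(A,B,s,n):
    y0,y1,x0,x1=s; T=A[y0:y1,x0:x1]; W=B[y0-8:y1+8,x0-8:x1+8]
    m=cv2.matchTemplate(W,T,cv2.TM_CCOEFF_NORMED); _,v,_,l=cv2.minMaxLoc(m); print(n,"shift px",l[0]-8,l[1]-8,"score",round(v,3))
A,B=G(d["scene"]),G(z[1]); C,D=G(d["side"]),G(z[0])
sh(A,B,(180,232,255,318),"block scene"); sh(A,B,(245,285,290,345),"warmer +y bottom scene"); sh(A,B,(130,170,260,286),"bottle"); sh(A,B,(328,395,310,380),"carton"); sh(A,B,(170,202,362,412),"mouse")
sh(C,D,(255,300,275,345),"warmer side"); sh(C,D,(285,330,400,448),"mouse side"); sh(C,D,(192,232,415,442),"bottle side")
E
```

```text
[ 0.5257 -0.0234  0.106 ] [-4.2 -0.6 10.3]
[ 0.5257 -0.0234  0.1061] [-3.4 -0.  11.2]
[ 0.5257 -0.0234  0.1061] [-3.2 -1.2 11.1]
[ 0.5257 -0.0235  0.1061] [-3.7 -1.1  9.5]
block scene shift px 0 0 score 0.902
warmer +y bottom scene shift px 0 0 score 0.995
bottle shift px 0 0 score 0.909
carton shift px 0 0 score 0.991
mouse shift px 0 0 score 0.649
warmer side shift px -8 -5 score 0.711
mouse side shift px 0 0 score 0.996
bottle side shift px 0 0 score 0.871
```

The press holds at about 10 N with the corner at 106 mm, and nothing has shifted. The low "warmer side" match score fits the arm covering that patch. Handing in.

```bash
python3 -c "
from bench import r
print(r.hand_in()); print(r.get_obs()['clock'])"
```

```text
the job is handed in; nothing more can be done
None
the job is handed in; nothing more can be done
```

The wooden wedge is seated under the warmer's short foot. I handed the job in with the shut fingertips still pressing on that corner at about 10 N, at roughly 13.4 s of the 48 s allowed.

- **Wedging:** I pushed the wedge from its back with the half-closed fingers, turning it about 9° as it went. It met resistance with the thin end about 50 mm past the sole's outer edge. The pushing force rose to 8 N with almost no further travel, so I stopped there.
- **Press test:** The corner sits at about 106 mm. It stayed within about 0.2 mm under both a 16.6 N press and the final 9.5–11 N press, so it no longer rocks. The final press also carries a sideways force of about 3–4 N, from the fingertips dragging on the top.
- **Disturbance:** Image matching against the start showed no shift of the warmer, bottle and carton in the scene view, or of the mouse and bottle in the side view.
- **Checks that disagreed or were weak:**
    - The side-view match on the warmer was poor (score 0.71, offset -8, -5 px). I put that down to the arm and its shadow covering the patch, since both scene-view matches on the warmer showed zero shift.
    - The scene-view match on the mouse was also weak (0.65), probably because the arm covered it.
    - My fit of the warmer's position is only good to a few millimetres because its corners are rounded. The wedge sits an estimated 5 mm off the foot's centreline, which still supports the whole foot.
- **Pictures:** I viewed 10 pictures, which is the full budget.

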